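# File a price plate in the stall's lever arch file

### The arm

A 6-joint arm with a two-finger parallel gripper is mounted at the origin on the work surface. World frame = base frame: x ahead of the robot, y to its left, z up, the work surface at z = 0. Lengths are in m, angles in degrees, forces in N, time in s.
With the tool pointing down it reaches from about 0.375 to 0.9 m from the base axis. Payload 3.1 kg.
Tool frame: the origin (TCP) lies at the very end of the fingers, on their centre line; the grasp point (between the pads) lies 19 mm behind it; z points along the fingers, y is the direction in which the jaws open and shut (so a half turn about z gives the same grasp; the last joint's range is limited). The gripper opens to 87 mm and grips with 3 to 60 N. Pads are 19 mm wide; open, the fingers measure 117 mm over their backs; the gripper's body (75 mm by 190 mm) begins 51 mm behind the grasp point.
Start: joints at [63.971, 30.224, 82.088, -0, 67.689, -10.227], TCP at [0.17, 0.601, 0.223] pointing down, gripper open.
Joint ranges: [-176.69, 176.69], [-43.24, 126.21], [12.49, 139.97], [-82, 262], [0, 151.66], [-163.58, 163.58]. Speed limits (degrees/s): [159.86, 159.86, 180, 180, 180, 180].

### API

Orientations are given as a 3x3 rotation matrix whose columns are the frame's x, y, z axes.
In Python, from rig import read_state, capture, hand_in gives the robot as it stands. The module is installed in compiled form; this text tells all that it offers.
- The arm moves only by the tool send_rows, never from a script. Its argument "moves" is one flat list of numbers, 7 for each row, row after row: the turn, a rotation vector about the world's x, y, z in degrees, then the shift along the world's x, y, z in cm, then the gripper's target within -1 to 1 (fully open at 1, half-way at 0, shut at -1). In form: [rx, ry, rz, tx, ty, tz, hand, rx, ry, rz, tx, ty, tz, hand, ...]. A call has 1 to 20 rows; each row shifts and turns the commanded pose from where the row before left it; what a row does not reach is not made up. A row lasts 1/10 s, in which the tool goes at most 50 mm and 8.59 degrees, less where a joint would pass 70% of its speed; a pose out of reach is approached as far as the arm can. A call with a gripper value outside its range is refused whole. The fingers move at their own pace and stop on an object; the grip force is fixed at half the most. Time passes only in rows, so rows that do not move let the fingers close. It gives the time, the measured TCP pose, the force and the opening at its end, in the units of the state.
- read_state(): the state, without advancing time (a new reading comes with each control period).
- capture(name): name is "side" or "top"; returns a dict with "pixels" (420x560x3 uint8, red, green, blue), "vertical_fov" (degrees; the focal length in pixels is half the picture's height over the tangent of half this angle, whatever the lens; pixels are square), "cx", "cy" (the principal point, pixels), "rvec" (rotation vector, rad) and "tvec" (3), from world to camera coordinates, as OpenCV has them. Camera axes: x right, y down, z forward; pixel columns grow to the right and rows downward; lengths in m; the calibration is good to about 2 mm. A picture is of the moment at which its call begins. There is no depth.
- hand_in(): hands the job in, once; it reports no verdict.
The state is a dict: "time_s": time; "joint_positions": joint angles; "qvel": joint speeds; "tau": joint torques, N m; "position": TCP position; "tcp_rot": TCP orientation; "force": force on the tool from outside, world axes, zero at the start; "moment": the same for the moment, N m; "opening": opening from 0.0 (shut) to 1.0 (fully open).
Only numpy, scipy, OpenCV 4.12 (cv2) and the standard library are available. Lean on these libraries where they do the work, as an engineer would, in place of code of your own. Each camera call takes 0.05 s, during which the arm holds its last target.

### The job

Lift the lever of the lever arch file so that the arches spring fully open, and put the white plate with the two holes over both posts, lying flat on the pile already filed. Let go of it, then press the lever all the way down by its knob, firmly against its stop but without ramming it, so that the arches are shut over the posts. Don't force the plate onto the posts, and leave everything else on the counter where it is.

Things in the scene. Friction and masses are not known exactly. Their poses are not given: they have to be found in the camera images.
- file: Lever arch file, fixed to the counter, lying open: black covers 4 mm thick. Origin: on the counter top midway between its two steel posts; z up. The posts stand at x = 0, y = +40 and -40 mm. The lever's hinge brackets stand at x -39 to -11, y +64 to +86 mm, 38 mm high. Spine and front cover lie flat on the -x side, to x = -272 mm; covers run from y = -105 to +165 mm.
- seat (a point): Centre of the flat top of the pile of white plates already on the posts, 20 mm above the counter: 18 mm to +x of the midpoint of the posts. Axes as the file's. The pile is fixed, 54 mm wide (file x -9 to +45), y -59 to +59.
- post_left (a point): Tip of the post at file y = +40 mm, 52 mm above the counter. Post 8 mm thick, its last 12 mm tapered to a 2.4 mm point.
- post_right (a point): Tip of the post at file y = -40 mm, 52 mm above the counter; shaped as the other.
- lever_hinge (a point): Point on the lever's hinge axis (which runs along file x), at file (-25, +75, 30) mm. Axes as the file's.
- lever_pad (a point): Centre of the thumb pad at the lever's end, 66 mm from the hinge axis: a steel block 20 mm wide along the hinge axis, 18 mm along the lever, 12 mm thick. Own y: along the lever, away from the hinge; z: its upper face. On that face a black screw knob 18 mm across, its top 5 to 13 mm above the face (differs per file, not measured). Shut, the lever points level to file +y, pad centre 30 mm above the counter, sides free.
- lever (a joint): Lever angle, rad: 0 = fully down on a hard stop (arches shut), 1.4 = fully up (arches open). An over-centre spring holds it down below about 0.5 and throws it up above that. Lifting the pad starts with about 6 N. Square to the lever at the pad, pressing down from 1.4 starts with about 6 N, falling to none near 0.5, where it drops home by itself.
- arches (a joint): Two steel arches (7 mm rod) hinged together on a line along file y at file x = -50, z = 12 mm, at y = +40 and -40. 0 = shut, bent over to the post tips, top at about 57 mm; 1.4 = open, swung to -x clear of the posts, top at about 71 mm. They turn by the same angle as the lever.
- plate_centre (a point): Centre (half-way up) of the loose white plastic plate to be filed: 60 mm (x) x 120 mm (y) x 5 mm thick, 60 g or so, with two 11 mm through holes at its own x = -18, y = +40 and -40 mm. It starts flat on the carton, its x roughly the way of the file's x (within 0.75 rad).
- carton: Small brown carton, fixed, 36 mm (x) x 110 mm (y), 30 mm tall, on which the plate lies, overhanging it by about 12 mm on both long sides. Origin centre of underside.
- pencil: bystander: flat wooden pencil 140 x 8 x 8 mm lying on the file's front cover; origin centre of underside
- blank_plate: bystander: white plastic plate 60 x 100 x 5 mm WITHOUT holes, flat on the counter; origin centre of underside
- weight: bystander: brass scale weight, 42 mm across, 52 mm tall, with a small knob; origin centre of underside
- jar: bystander: glass jar with lid, 90 mm across, 130 mm tall; origin centre of underside
- scoop: bystander: wooden spoon 200 mm long; origin under its middle
- tin: bystander: open aluminium cup, 70 mm across, 60 mm tall; origin centre of underside
- tape: bystander: grey disc 60 mm across, 20 mm tall; origin centre of underside
Mind the look-alikes: they are no part of the job. What is shaped like the part that bears plate_centre but brown or turquoise is not meant.

How it is judged:
By the outcome, as a careful person would: the job done as asked, in the order asked, and still so for the second after the job is handed in, with the robot touching nothing.
It also fails if it takes over 72 s, if anything falls off the work surface, if the arm or the gripper's body presses on something with over 40 N, if the wrist force passes 120 N, or if a joint passes its speed limit or range.

## Working session

There is one attempt and no reset: what is moved stays moved. The work goes in short steps, Python scripts to look and compute and a tool call to move; the robot and the scene stay as the last step left them, time stands still between calls to the robot, and variables do not carry over. Pictures are saved under pics/ and viewed, and the job is handed in when it is done.

Besides the shell and the picture viewer there is one more tool, called after ">>>" as name(argument=value, ...), one argument or row to a line, values as JSON. send_rows: Moves the arm, as the interface text tells. Its arguments: {"type":"object","properties":{"moves":{"type":"array","items":{"type":"number"}}},"required":["moves"]}

```bash
mkdir -p pics
cat > h.py <<'E'
import numpy as np, cv2
from rig import read_state, capture, hand_in
def cap(n,f):
    c=capture(n); cv2.imwrite('pics/'+f+'.png',c['pixels'][:,:,::-1]); np.save('pics/'+f+'.npy',c,allow_pickle=True); return c
def load(f): return np.load('pics/'+f+'.npy',allow_pickle=True).item()
def KRt(c):
    h=c['pixels'].shape[0]; f=h/2/np.tan(np.radians(c['vertical_fov'])/2)
    K=np.array([[f,0,c['cx']],[0,f,c['cy']],[0,0,1]]); R=cv2.Rodrigues(np.array(c['rvec'],float))[0]
    return K,R,np.array(c['tvec'],float).ravel()
def ray(c,uv,z):
    K,R,t=KRt(c); o=-R.T@t; uv=np.atleast_2d(uv).astype(float)
    d=(R.T@np.linalg.inv(K)@np.c_[uv,np.ones(len(uv))].T).T
    return o+d*((z-o[2])/d[:,2])[:,None]
def proj(c,P):
    K,R,t=KRt(c); P=np.atleast_2d(P); q=(K@(R@P.T+t[:,None])).T; return q[:,:2]/q[:,2:]
def tri(c1,u1,c2,u2):
    A=[]
    for c,u in((c1,u1),(c2,u2)):
        K,R,t=KRt(c);P=K@np.c_[R,t]; A+= [u[0]*P[2]-P[0],u[1]*P[2]-P[1]]
    v=np.linalg.svd(np.array(A))[2][-1]; return v[:3]/v[3]
def crop(c,f,x0,x1,y0,y1,s):
    p=c['pixels'][y0:y1,x0:x1,::-1]; cv2.imwrite('pics/'+f+'.png',cv2.resize(p,None,fx=s,fy=s,interpolation=cv2.INTER_CUBIC))
E
python3 - <<'E'
from h import *
s=read_state(); print(s)
for n in('side','top'):
    c=cap(n,n+'0'); K,R,t=KRt(c); print(n,K[0,0],c['cx'],c['cy'],-R.T@t,R)
E
```

```text
{'time_s': 0.0, 'joint_positions': array([ 6.39696527e+01,  3.02786809e+01,  8.21564502e+01, -9.02130131e-04,
        6.76888322e+01, -1.02270069e+01]), 'qvel': array([-0.08836985,  0.01708367,  0.04578219,  0.09450574, -0.05884972,
       -0.03377382]), 'tau': array([ 3.61648426e-05, -4.40047538e+01, -1.76592511e+01,  6.33177278e-02,
        5.82285156e-02, -1.55190119e-04]), 'position': array([0.16985654, 0.60071517, 0.22157434]), 'tcp_rot': array([[-9.62203577e-01,  2.72329580e-01, -9.36385652e-04],
       [ 2.72330938e-01,  9.62201671e-01, -1.95048942e-03],
       [ 3.69815875e-04, -2.13177468e-03, -9.99997659e-01]]), 'force': array([0.6602608 , 0.22163981, 0.43729698]), 'moment': array([-0.00506104, -0.07038061, -0.03333012]), 'opening': 1.0019414446907438}
side 391.1168280042694 276.2229824185506 210.78902043143447 [0.22390342 0.61947497 0.78501785] [[-0.88841887 -0.45864353  0.01892183]
 [-0.33578325  0.62122008 -0.70805029]
 [ 0.31298806 -0.63539887 -0.70590845]]
top 451.93330501508103 283.5592627101842 207.98684548318388 [ 0.44780802 -0.03148263  1.50120415] [[-0.01519507 -0.99987969 -0.00311675]
 [-0.99690983  0.01539006 -0.077032  ]
 [ 0.07707069  0.00193661 -0.99702375]]
```

View pics/side0.png

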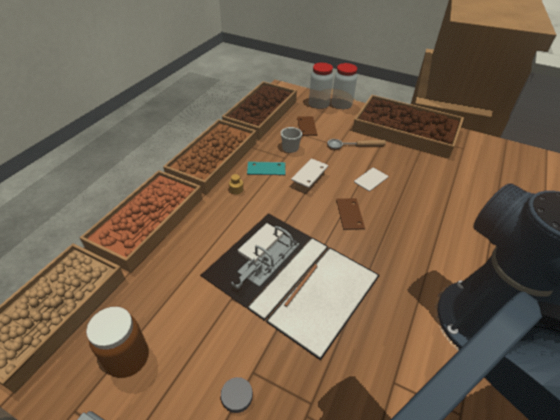

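View pics/top0.png

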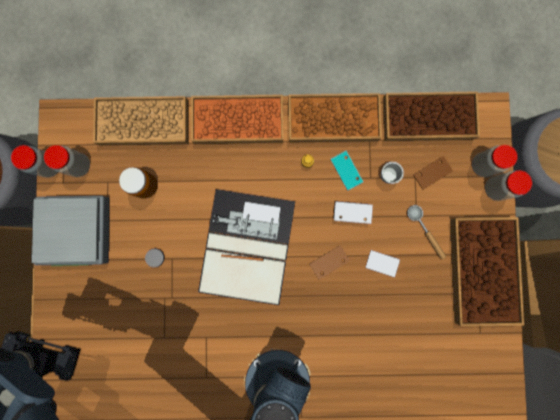

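The white plates are at top (353,212), which has two dark holes and a carton shadow, and top (382,263), which is flat on the counter with no holes. I'll enlarge both to check, along with the file.

Run:
```python
from h import *
s=load('side0');t=load('top0')
crop(s,'c1',195,385,205,355,4); crop(t,'c2',195,305,180,310,4.5)
a=cv2.resize(s['pixels'][150:220,280,None].repeat(1,1) if 0 else s['pixels'][145:235,280:400],None,fx=5,fy=5,interpolation=cv2.INTER_CUBIC)
b=cv2.resize(t['pixels'][190:280,320:440],None,fx=5,fy=5,interpolation=cv2.INTER_CUBIC)
cv2.imwrite('pics/c3.png',a[:,:,::-1]);cv2.imwrite('pics/c4.png',b[:,:,::-1])
```

```text
(no output)
```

View pics/c1.png

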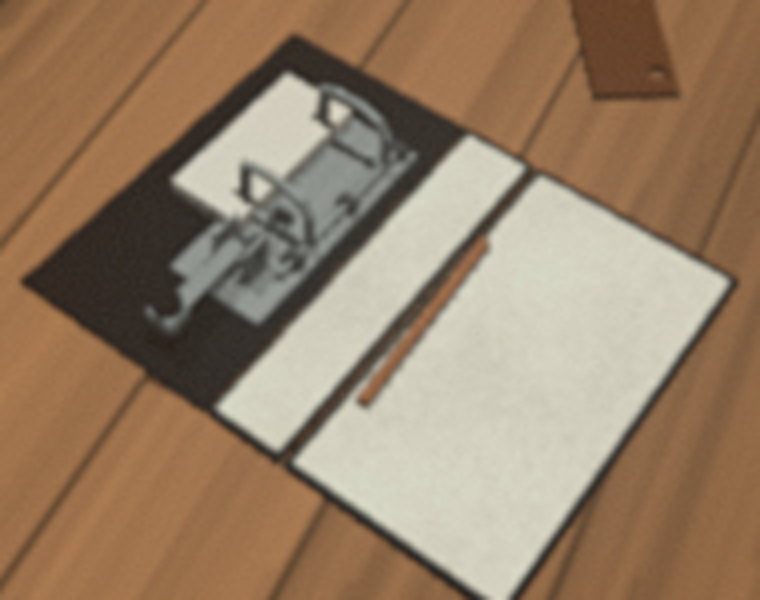

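View pics/c2.png

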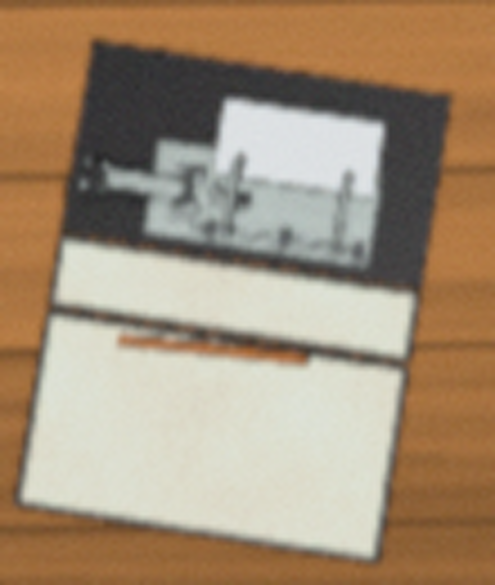

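View pics/c3.png

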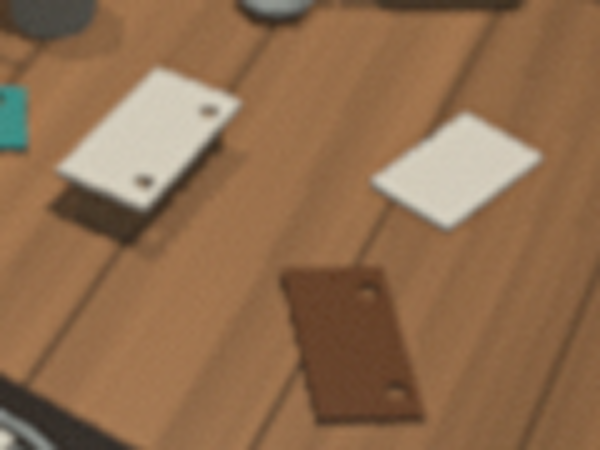

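View pics/c4.png

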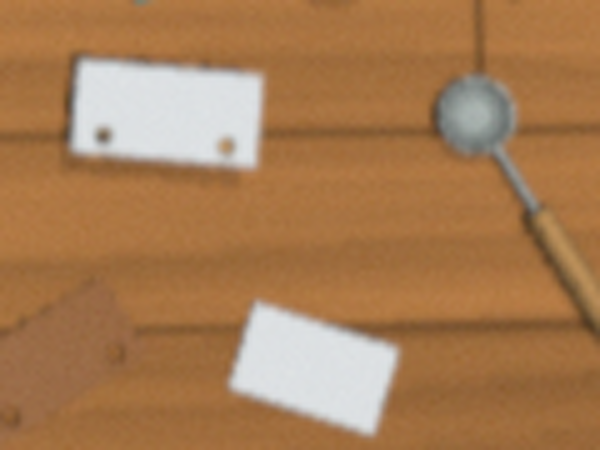

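White with two holes, raised on the carton: top (353,212), side about (310,174). That is the plate meant. The white one at top (382,263) has no holes. The brown ones and the turquoise one are look-alikes. Next I measure the file and the plate.

```bash
cat > meas.py <<'E'
from h import *
def big(m,box):
    M=np.zeros_like(m,np.uint8); x0,x1,y0,y1=box; M[y0:y1,x0:x1]=m[y0:y1,x0:x1]*255
    M=cv2.resize(M,None,fx=1,fy=1)
    return M
def upmask(c,box,fn,s=6):
    x0,x1,y0,y1=box; p=cv2.resize(c['pixels'][y0:y1,x0:x1],None,fx=s,fy=s,interpolation=cv2.INTER_CUBIC).astype(int)
    m=fn(p).astype(np.uint8)*255
    return m
def contour(m,box,s=6,hull=True):
    cs,_=cv2.findContours(m,cv2.RETR_EXTERNAL,cv2.CHAIN_APPROX_NONE); k=max(cs,key=cv2.contourArea)
    k=k.reshape(-1,2).astype(float)
    return (k+0.5)/s-0.5+np.array([box[0],box[2]])
def rect(c,box,fn,z,s=6):
    m=upmask(c,box,fn,s); m=cv2.morphologyEx(m,cv2.MORPH_CLOSE,np.ones((s*2,s*2)))
    u=contour(m,box,s); P=ray(c,u,z)[:,:2]
    r=cv2.minAreaRect((P*1000).astype(np.float32)); return r,u,m
E
python3 - <<'E'
from meas import *
s=load('side0');t=load('top0')
wood=lambda p:(p[...,0]-p[...,2]<35)
white=lambda p:(p.min(-1)>150)&(p[...,0]-p[...,2]<45)
for c,n,box in((t,'t',(195,305,180,310)),(s,'s',(198,384,208,352))):
    r,u,m=rect(c,box,wood,.004); print(n,'file',r,cv2.boxPoints(r).round(1).tolist()); cv2.imwrite(f'pics/m{n}.png',cv2.resize(m,None,fx=.6,fy=.6))
for c,n,box in((t,'t',(325,380,195,230)),(s,'s',(285,332,155,192))):
    r,u,m=rect(c,box,white,.035); print(n,'plate',r,cv2.boxPoints(r).round(1).tolist());cv2.imwrite(f'pics/mp{n}.png',m)
for c,n,box in((t,'t',(242,282,200,223)),(s,'s',(236,290,220,262))):
    r,u,m=rect(c,box,white,.020,); print(n,'pile',r,cv2.boxPoints(r).round(1).tolist());cv2.imwrite(f'pics/mq{n}.png',m)
E
```

```text
t file ((438.423095703125, 94.96176147460938), (269.57080078125, 345.74725341796875), 80.3206558227539) [[245.3000030517578, -8.800000190734863], [586.2000122070312, -67.0], [631.5, 198.8000030517578], [290.70001220703125, 256.8999938964844]]
s file ((437.977294921875, 97.1585464477539), (272.3219909667969, 345.7386779785156), 80.21903991699219) [[244.5, -7.699999809265137], [585.2000122070312, -66.4000015258789], [631.5, 202.0], [290.79998779296875, 260.70001220703125]]
t plate ((543.396240234375, -254.6170654296875), (121.45423126220703, 62.018985748291016), 84.2231674194336) [[506.3999938964844, -311.8999938964844], [568.0999755859375, -318.20001220703125], [580.4000244140625, -197.3000030517578], [518.7000122070312, -191.10000610351562]]
s plate ((543.6710205078125, -253.33810424804688), (119.86344909667969, 60.0734977722168), 83.78205871582031) [[507.29998779296875, -309.70001220703125], [567.0, -316.20001220703125], [580.0, -197.0], [520.2999877929688, -190.5]]
t pile ((543.2971801757812, 47.273162841796875), (124.5364761352539, 65.9842529296875), 80.11627960205078) [[500.1000061035156, -8.399999618530273], [565.0999755859375, -19.700000762939453], [586.5, 103.0], [521.5, 114.30000305175781]]
s pile ((548.635009765625, 47.42548370361328), (117.37591552734375, 53.858558654785156), 79.94872283935547) [[511.8999938964844, -5.699999809265137], [564.9000244140625, -15.100000381469727], [585.4000244140625, 100.5], [532.4000244140625, 109.9000015258789]]
```

```bash
cat > geo.py <<'E'
from h import *
O=np.array([.5309,.0502]); YAW=np.radians(-9.75)
def F(x,y,z): # mm in file -> world m
    c,s=np.cos(YAW),np.sin(YAW); return np.array([O[0]+(c*x-s*y)/1e3,O[1]+(s*x+c*y)/1e3,z/1e3])
E
python3 - <<'E'
from geo import *
s=load('side0');t=load('top0')
print('pad',F(-25,141,30),'knob top',F(-25,141,45))
for n,c in(('s',s),('t',t)):
    for nm,p in(('pad',(-25,141,30)),('knob',(-25,141,40)),('pl',(0,40,52)),('pr',(0,-40,52)),('br',(-25,75,38))): print(n,nm,proj(c,F(*p)).round(1))
# jar, weight
print(ray(t,[(135,181),(307,160)],.1))
im=cv2.resize(s['pixels'][225:300,225:305],None,fx=8,fy=8,interpolation=cv2.INTER_CUBIC)[:,:,::-1].copy()
for p in((-25,141,30),(0,40,52),(0,-40,52),(-25,75,38)):
    q=((proj(s,F(*p))[0]-[225,225]+.5)*8).astype(int); cv2.circle(im,tuple(q.tolist()),3,(0,0,255),-1)
cv2.imwrite('pics/c5.png',im)
E
```

```text
pad [0.53013938 0.19339714 0.03      ] knob top [0.53013938 0.19339714 0.045     ]
s pad [[236.7 283.4]]
s knob [[236.5 280.9]]
s pl [[255.8 245.5]]
s pr [[275.7 226.5]]
s br [[254.8 263.2]]
t pad [[215.6 218.6]]
t knob [[215.2 218.5]]
t pl [[246.9 215.4]]
t pr [[271.4 219.3]]
t br [[235.3 221.6]]
[[ 0.64793316  0.43449863  0.1       ]
 [ 0.70585426 -0.10453036  0.1       ]]
```

View pics/c5.png

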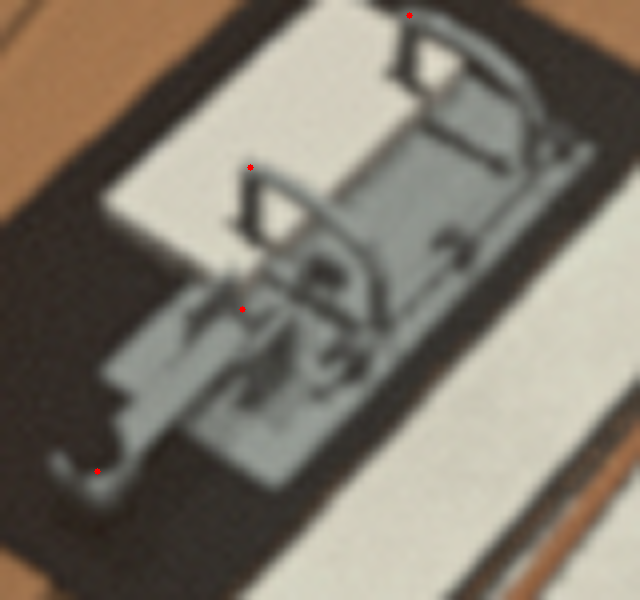

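>>> send_rows(
  moves=[0, 0, -6, 2.6, -2.9, 0, 1, 0, 0, -6, 2.6, -2.9, 0, 1, 0, 0, -6, 2.6, -2.9, 0, 1, 0, 0, -6, 2.6, -2.9, 0, 1, 0, 0, -6, 2.6, -2.9, 0, 1, 0, 0, -6, 2.6, -2.9, 0, 1, 0, 0, -6, 2.6, -2.9, 0, 1, 0, 0, -6, 2.6, -2.9, -1, 1, 0, 0, -6, 2.6, -2.9, -1, 1, 0, 0, -6, 2.6, -2.9, -1, 1, 0, 0, -6, 2.6, -2.9, -1, 1, 0, 0, -6, 2.6, -2.9, -2, 1, 0, 0, -6, 2.4, -2.9, -2, 1, 0, 0, -6, 2.4, -2.9, -2, 1, 0, 0, 0, 0, 0, 0, 1],
)

```text
time_s: 1.6
position: [0.5321, 0.1916, 0.1198]
tcp_rot: [[0.176, 0.984, -0.002], [0.984, -0.176, -0.001], [-0.002, -0.002, -1.0]]
force: [-0.4, -0.4, 0.8]
opening: 1.003
```

Run:
```python
from geo import *
s=read_state(); np.set_printoptions(suppress=True,precision=4); print(s['time_s'],s['position'],s['tcp_rot'],s['force'],s['joint_positions'])
c=cap('side','s1'); crop(c,'c6',190,390,100,300,3)
print(proj(c,F(-25,141,30)), proj(c,s['position']))
```

```text
1.6 [0.5321 0.1916 0.1198] [[ 0.1764  0.9843 -0.0021]
 [ 0.9843 -0.1764 -0.0015]
 [-0.0018 -0.0018 -1.    ]] [-0.3934 -0.3543  0.7622] [ 8.5179 33.7464 95.9165 -0.0842 50.4706 18.7341]
[[236.6856 283.4311]] [[234.1316 258.2514]]
```

View pics/s1.png

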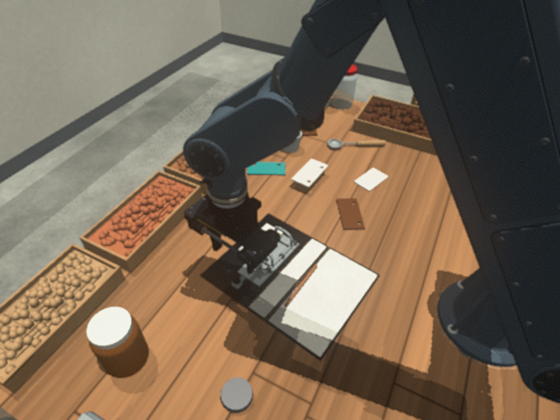

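The tool hovers over the pad, fingers spread along file x at about (195,245) and (270,240). Now I descend.

>>> send_rows(
  moves=[0, 0, 0.4, -0.1, 0.1, -2.6, 1, 0, 0, 0, -0.1, 0.1, -2.6, 1, 0, 0, 0, 0, 0, -2.2, 1, 0, 0, 0, 0, 0, -1.4, 1, 0, 0, 0, 0, 0, -1.2, 1, 0, 0, 0, 0, 0, 0, 1],
)

```text
time_s: 2.25
position: [0.5271, 0.1978, 0.0216]
tcp_rot: [[0.162, 0.987, -0.002], [0.987, -0.162, -0.0], [-0.001, -0.002, -1.0]]
force: [0.2, 0.7, 0.4]
opening: 1.001
```

View pics/c6.png

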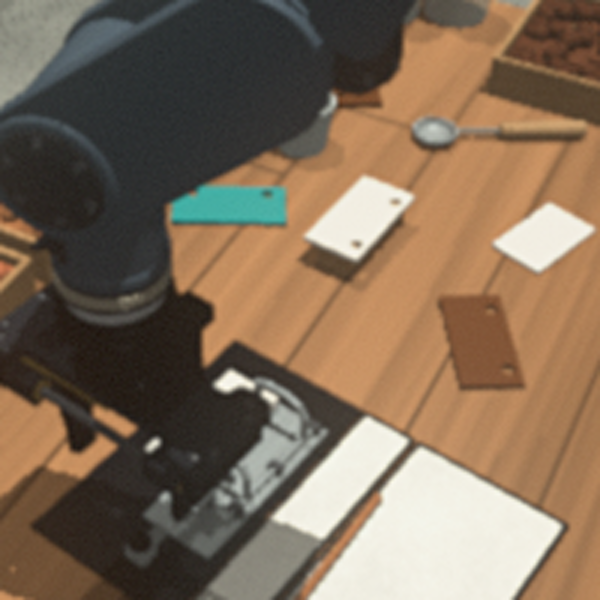

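>>> send_rows(
  moves=[0, 0, -0.4, 0.3, -0.4, -0.4, 1, 0, 0, 0, 0, 0, 0, 1],
)

```text
time_s: 2.45
position: [0.5323, 0.1931, 0.0191]
tcp_rot: [[0.171, 0.985, 0.002], [0.985, -0.171, 0.0], [0.001, 0.002, -1.0]]
force: [1.1, -0.0, 0.2]
opening: 0.995
```

Run:
```python
from geo import *
c=cap('side','s2'); crop(c,'c7',180,300,180,300,5)
```

```text
(no output)
```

View pics/c7.png

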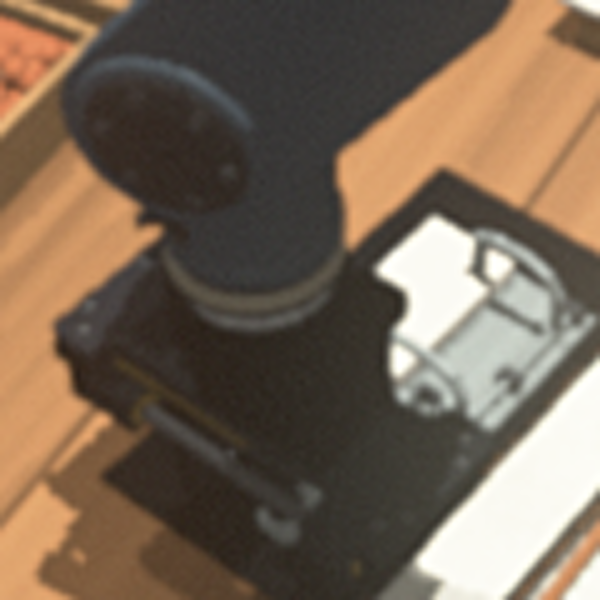

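The body is long along the jaw axis, with the pad end visible at (280,520) between the fingers. I close now.

>>> send_rows(
  moves=[0, 0, 0, 0, 0, 0, 0, 0, 0, 0, 0, 0, 0, -0.6, 0, 0, 0, 0, 0, 0, -1, 0, 0, 0, 0, 0, 0, -1, 0, 0, 0, 0, 0, 0, -1, 0, 0, 0, 0, 0, 0, -1],
)

```text
time_s: 3.1
position: [0.5311, 0.1934, 0.0185]
tcp_rot: [[0.17, 0.985, -0.0], [0.985, -0.17, 0.0], [-0.0, -0.0, -1.0]]
force: [-0.0, 0.5, -0.3]
opening: 0.542
```

>>> send_rows(
  moves=[0, 0, 0, 0, 0, 0, -1, 0, 0, 0, 0, 0, 0, -1, 0, 0, 0, 0, 0, 0, -1, 0, 0, 0, 0, 0, 0, -1, 0, 0, 0, 0, 0, 0, -1],
)

```text
time_s: 3.6
position: [0.5311, 0.1934, 0.0185]
tcp_rot: [[0.17, 0.985, -0.0], [0.985, -0.17, -0.0], [-0.0, -0.0, -1.0]]
force: [-0.7, 1.2, -0.7]
opening: 0.226
```

Run:
```python
from geo import *
def P(th):
    f=th/2; return np.array([66*np.cos(th)+11.5*np.sin(f),66*np.sin(th)-11.5*np.cos(f)])
for i in range(11):
    d=P((i+1)*.06)-P(i*.06); print((d[0]*.169/10).round(3),(d[0]*.9856/10).round(3),(d[1]/10).round(3))
```

```text
0.004 0.022 0.396
-0.0 -0.001 0.396
-0.004 -0.024 0.394
-0.008 -0.048 0.391
-0.012 -0.07 0.386
-0.016 -0.093 0.38
-0.02 -0.115 0.373
-0.023 -0.137 0.364
-0.027 -0.158 0.354
-0.031 -0.178 0.343
-0.034 -0.198 0.331
```

>>> send_rows(
  moves=[1.69, -0.29, 0, 0, 0.02, 0.4, -1, 1.69, -0.29, 0, 0, 0, 0.4, -1, 1.69, -0.29, 0, 0, -0.02, 0.39, -1, 1.69, -0.29, 0, -0.01, -0.05, 0.39, -1, 1.69, -0.29, 0, -0.01, -0.07, 0.39, -1, 1.69, -0.29, 0, -0.02, -0.09, 0.38, -1],
)

```text
time_s: 4.2
position: [0.5308, 0.1914, 0.0413]
tcp_rot: [[0.168, 0.985, 0.03], [0.969, -0.171, 0.177], [0.18, -0.0, -0.984]]
force: [1.1, 1.5, -7.0]
opening: 0.228
```

>>> send_rows(
  moves=[1.69, -0.29, 0, -0.02, -0.11, 0.37, -1, 1.69, -0.29, 0, -0.02, -0.14, 0.36, -1, 1.69, -0.29, 0, -0.03, -0.16, 0.35, -1, 1.69, -0.29, 0, -0.03, -0.18, 0.34, -1, 1.69, -0.29, 0, -0.03, -0.2, 0.33, -1, 1.69, -0.29, 0, -0.04, -0.22, 0.32, -1, 1.69, -0.29, 0, -0.04, -0.24, 0.3, -1, 0, 0, 0, 0, 0, 0, -1],
)

```text
time_s: 5.0
position: [0.5286, 0.1787, 0.0661]
tcp_rot: [[0.16, 0.985, 0.064], [0.911, -0.172, 0.375], [0.381, -0.002, -0.925]]
force: [0.2, 3.0, 1.4]
opening: 0.231
```

Run:
```python
from geo import *
c=cap('side','s3'); crop(c,'c8',180,310,170,300,5)
```

```text
(no output)
```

View pics/c8.png

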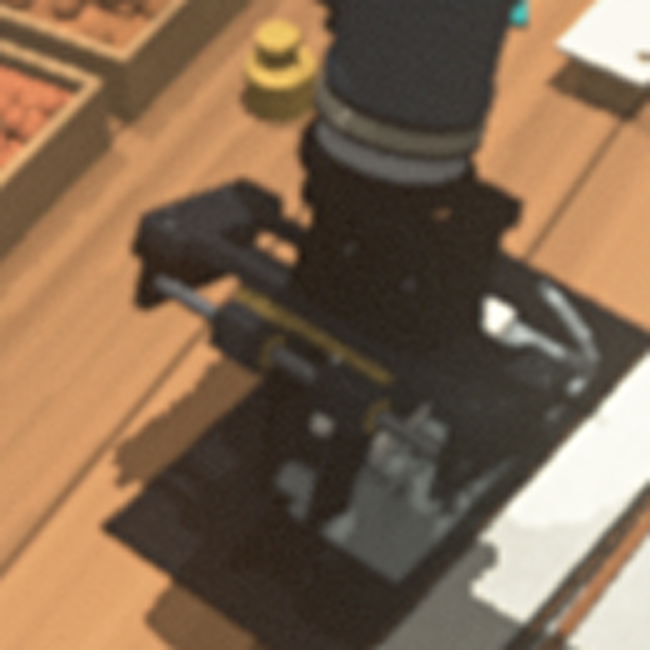

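>>> send_rows(
  moves=[0, 0, 0, -0.06, -0.33, 0.32, -1, 0, 0, 0, -0.06, -0.35, 0.29, -1, 0, 0, 0, -0.06, -0.37, 0.27, -1, 0, 0, 0, -0.07, -0.39, 0.24, -1, 0, 0, 0, -0.07, -0.4, 0.21, -1, 0, 0, 0, -0.07, -0.42, 0.18, -1, 0, 0, 0, 0, 0, 0, -1],
)

```text
time_s: 5.75
position: [0.5247, 0.1555, 0.0813]
tcp_rot: [[0.158, 0.985, 0.064], [0.912, -0.171, 0.374], [0.379, -0.0, -0.925]]
force: [-1.2, -1.6, 5.3]
opening: 0.226
```

Release, then back off along the tool axis (up and -y).

>>> send_rows(
  moves=[0, 0, 0, 0, 0, 0, -0.2, 0, 0, 0, 0, 0, 0, 0.2, 0, 0, 0, 0, 0, 0, 0.6, 0, 0, 0, 0, 0, 0, 0.6, 0, 0, 0, 0, 0, 0, 0.6, 0, 0, 0, 0, 0, 0, 0.6, 0, 0, 0, 0, 0, 0, 0.6],
)

```text
time_s: 6.45
position: [0.5248, 0.1562, 0.0808]
tcp_rot: [[0.158, 0.985, 0.064], [0.912, -0.17, 0.374], [0.379, -0.0, -0.925]]
force: [1.2, -0.0, 1.0]
opening: 0.755
```

>>> send_rows(
  moves=[0, 0, 0, 0, 0, 3, 0.6, 0, 0, 0, 0, 0, 4, 0.6, 0, 0, 0, 0, 0, 4, 1, -5.5, 0.95, 0, 0, -1, 0, 1, -5.5, 0.95, 0, 0, -4, 0, 1, -5.5, 0.95, 0, 0.3, -4, 0, 1, -5.5, 0.95, 0, 0.3, -4, 0, 1, 0, 0, 1, 0.3, -4, 0, 1, 0, 0, 1, 0.3, -4, 0, 1, 0, 0, 1, 0.3, -4, 0, 1, 0, 0, 0.8, 0.3, -4, 0, 1, 0, 0, 0, 0, -4, -1, 1, 0, 0, 0, 0, -4, -2, 1, 0, 0, 0, 0, -4, -2, 1, 0, 0, 0, 0, 0, -2, 1, 0, 0, 0, 0, 0, 0, 1, 0, 0, 0, 0, 0, 0, 1],
)

```text
time_s: 8.15
position: [0.5422, -0.2532, 0.1206]
tcp_rot: [[0.105, 0.995, -0.002], [0.995, -0.105, 0.001], [0.001, -0.002, -1.0]]
force: [0.6, 0.1, -1.3]
opening: 1.002
```

Run:
```python
from geo import *
for n in('side','top'): c=cap(n,n[0]+'4')
s=read_state(); print(s['position'],s['force'],s['joint_positions'])
a=load('s4'); crop(a,'c9',190,390,130,300,4)
```

```text
[ 0.54328317 -0.25313922  0.12188221] [-0.29852934 -0.28813632 -0.38571905] [-3.56387675e+01  3.55820416e+01  9.10002444e+01 -4.00965415e-02
  5.33513275e+01 -2.96769561e+01]
```

View pics/c9.png

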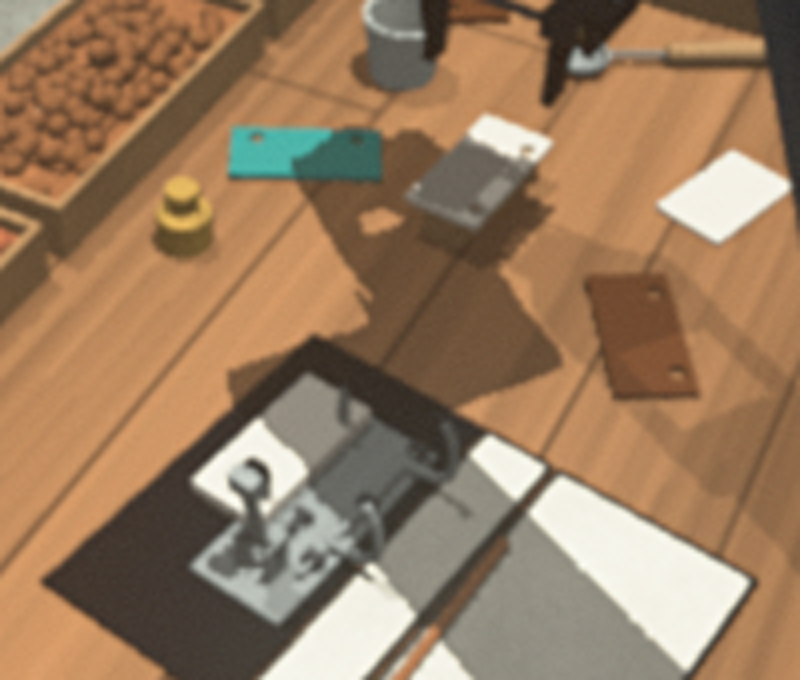

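View pics/t4.png

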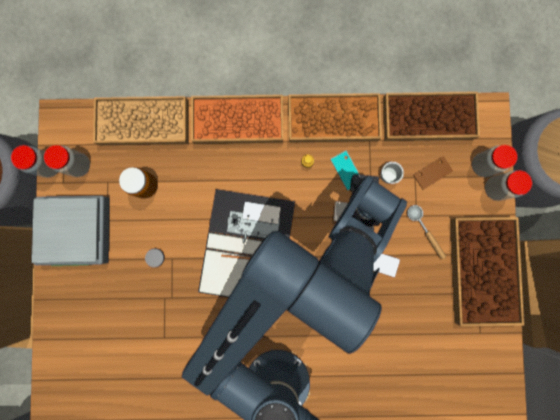

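Arches open (crop ~(440,450),(370,530)), lever upright at (250,480). I descend on the plate.

>>> send_rows(
  moves=[0, 0, 0, 0, -0.1, -3, 1, 0, 0, 0, 0, 0, -3, 1, 0, 0, 0, 0, 0, -2, 1, 0, 0, 0, 0, 0, -1.2, 1, 0, 0, 0, 0, 0, -0.5, 1, 0, 0, 0, 0, 0, 0, 1, 0, 0, 0, 0, 0, 0, 1],
)

```text
time_s: 8.95
position: [0.5436, -0.2552, 0.025]
tcp_rot: [[0.104, 0.995, 0.001], [0.995, -0.104, -0.002], [-0.002, 0.001, -1.0]]
force: [1.7, -0.2, -0.1]
opening: 1.003
```

>>> send_rows(
  moves=[0, 0, 0, 0, 0, 0, 0.4, 0, 0, 0, 0, 0, 0, 0.4, 0, 0, 0, 0, 0, 0, 0.3, 0, 0, 0, 0, 0, 0, 0.2, 0, 0, 0, 0, 0, 0, 0, 0, 0, 0, 0, 0, 0, 0, 0, 0, 0, 0, 0, 0, -0.5, 0, 0, 0, 0, 0, 0, -0.5],
)

```text
time_s: 9.75
position: [0.5429, -0.255, 0.0241]
tcp_rot: [[0.105, 0.995, -0.0], [0.995, -0.105, -0.001], [-0.001, -0.0, -1.0]]
force: [-0.5, 1.0, 2.3]
opening: 0.684
```

>>> send_rows(
  moves=[0, 0, 0, 0, 0, 0, -0.5, 0, 0, 0, 0, 0, 0.5, -0.5, 0, 0, 0, 0, 0, 2, -0.5, 0, 0, 0, 0, 0, 3, -0.5, 0, 0, 0, 0, 0, 3, -0.5, 0, 0, 0, 0, 0, 1.5, -0.5, 0, 0, 0, 0, 0, 0, -0.5, 0, 0, 0, 0, 0, 0, -0.5],
)

```text
time_s: 10.55
position: [0.5423, -0.2545, 0.1235]
tcp_rot: [[0.105, 0.995, -0.001], [0.995, -0.105, -0.0], [-0.0, -0.001, -1.0]]
force: [-0.4, 0.5, -0.4]
opening: 0.68
```

Run:
```python
from geo import *
c=cap('side','s5')
s=read_state(); print(s['position'],s['force'],s['opening']); print(proj(c,s['position']))
crop(c,'c10',280,400,80,200,5)
```

```text
[ 0.54190856 -0.25422901  0.12280043] [ 0.78343832 -0.5568053  -1.37532534] 0.6791045864823056
[[313.05234276 147.82119234]]
```

View pics/c10.png

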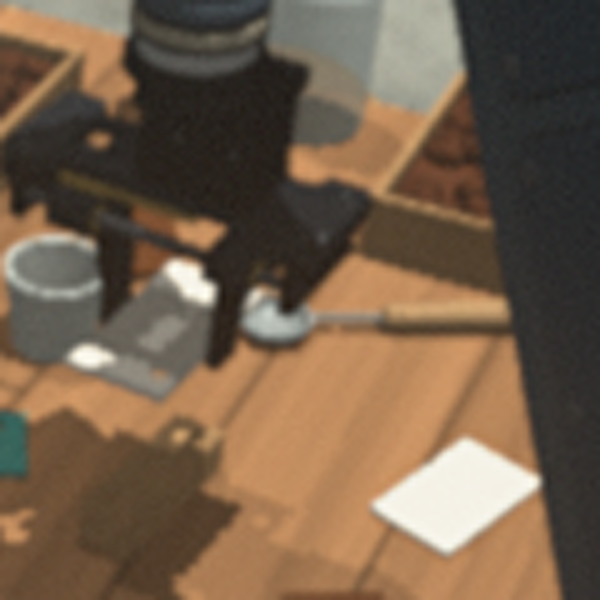

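>>> send_rows(
  moves=[0, 0, -0.4, 0.07, 1.5, 0, -0.5, 0, 0, -0.4, 0.07, 3, 0, -0.5, 0, 0, -0.4, 0.07, 3.5, 0, -0.5, 0, 0, -0.4, 0.07, 3.5, 0, -0.5, 0, 0, -0.4, 0.07, 3.5, 0, -0.5, 0, 0, -0.4, 0.07, 3.5, 0, -0.5, 0, 0, -0.4, 0.07, 3.5, 0, -0.5, 0, 0, -0.4, 0.07, 3.5, 0, -0.5, 0, 0, -0.4, 0.07, 3, 0, -0.5, 0, 0, -0.2, 0, 1.5, 0, -0.5, 0, 0, 0, 0, 0, -2, -0.5, 0, 0, 0, 0, 0, -2, -0.5, 0, 0, 0, 0, 0, -1, -0.5, 0, 0, 0, 0, 0, 0, -0.5, 0, 0, 0, 0, 0, 0, -0.5, 0, 0, 0, 0, 0, 0, -0.5],
)

```text
time_s: 12.2
position: [0.5496, 0.0451, 0.0744]
tcp_rot: [[0.171, 0.985, 0.001], [0.985, -0.171, -0.001], [-0.0, 0.001, -1.0]]
force: [0.8, -0.5, -1.7]
opening: 0.683
```

Run:
```python
from geo import *
for n in('side','top'): c=cap(n,n[0]+'6')
P=[]
from rig import read_state
s=read_state(); print(s['position'],s['force'],s['opening'],s['tcp_rot'])
crop(load('s6'),'c11',210,310,190,290,7); crop(load('t6'),'c12',200,300,180,260,7)
```

```text
[0.5496371  0.04498553 0.07462822] [ 0.51486995  0.14023386 -1.91164459] 0.6856840295497303 [[ 1.70692632e-01  9.85323718e-01  1.09367078e-03]
 [ 9.85324205e-01 -1.70691959e-01 -6.82091378e-04]
 [-4.85400005e-04  1.19404826e-03 -9.99999169e-01]]
```

View pics/c11.png

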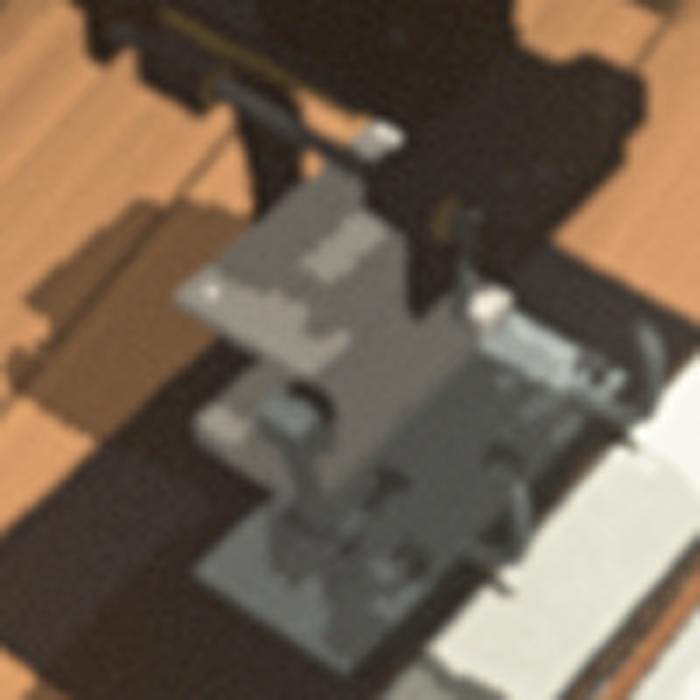

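View pics/c12.png

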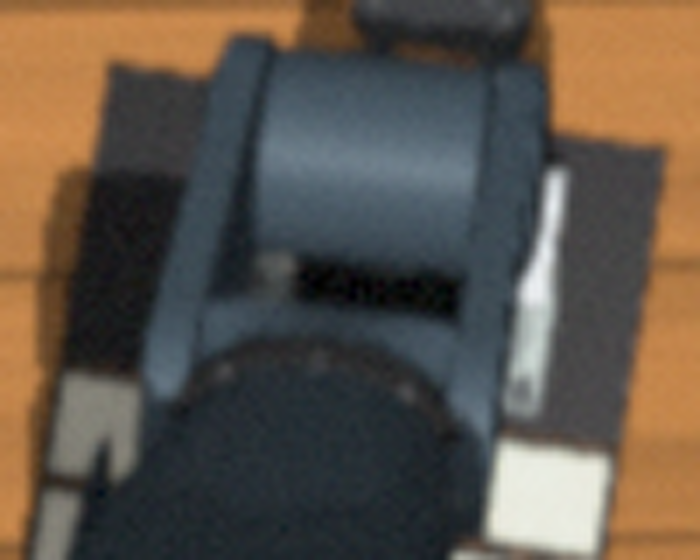

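Run:
```python
from geo import *
s=load('s6'); st=read_state(); p=st['position']; R=st['tcp_rot']
yaw=np.arctan2(R[1,1],R[0,1]); print(np.degrees(yaw))
c,n=np.cos(yaw),np.sin(yaw)
im=cv2.resize(s['pixels'][190:290,210:310],None,fx=7,fy=7,interpolation=cv2.INTER_CUBIC)[:,:,::-1].copy()
def dot(P,col):
    q=((proj(s,P)[0]-[210,190]+.5)*7).astype(int); cv2.circle(im,tuple(q.tolist()),3,col,-1)
for x,y in((-30,60),(30,60),(30,-60),(-30,-60),(-18,-40),(-18,40)):
    P=np.array([p[0]+(c*x-n*y)/1e3,p[1]+(n*x+c*y)/1e3,p[2]+.0109]); dot(P,(0,0,255))
for y in(40,-40): dot(F(0,y,52),(0,255,0))
th=1.4
dot(F(-25,75+66*np.cos(th),30+66*np.sin(th)),(255,0,0))
cv2.imwrite('pics/c13.png',im)
```

```text
-9.828060526527969
```

View pics/c13.png

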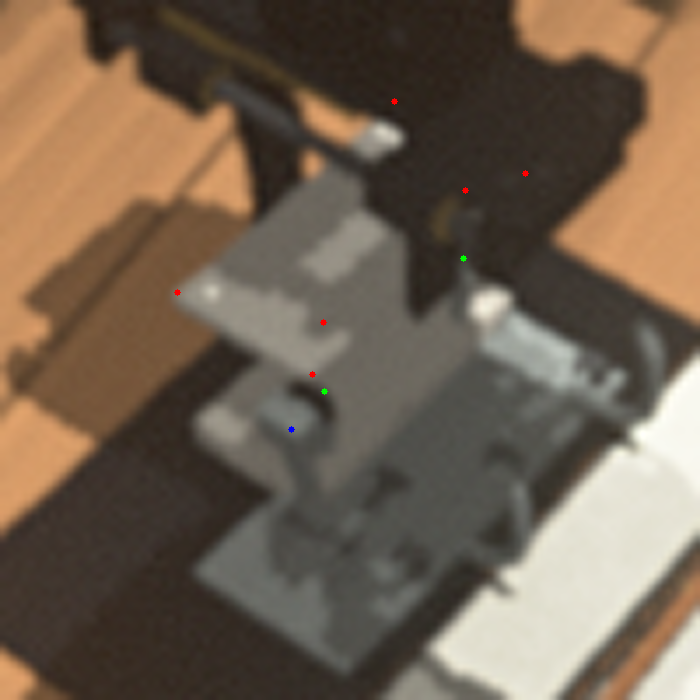

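>>> send_rows(
  moves=[0, 0, 0, -0.12, 0.06, -0.8, -0.5, 0, 0, 0, 0, 0, -0.8, -0.5, 0, 0, 0, 0, 0, -0.6, -0.5, 0, 0, 0, 0, 0, 0, -0.5, 0, 0, 0, 0, 0, 0, -0.5],
)

```text
time_s: 12.8
position: [0.5476, 0.0458, 0.0514]
tcp_rot: [[0.17, 0.985, -0.001], [0.985, -0.17, -0.0], [-0.001, -0.001, -1.0]]
force: [-0.4, -0.6, 0.0]
opening: 0.682
```

Run:
```python
from geo import *
c=cap('side','s7'); crop(c,'c14',210,310,190,290,7)
s=read_state(); print(s['position'],s['force'],s['moment'])
```

```text
[0.54789876 0.04574028 0.05167679] [-0.00749864 -0.37032656 -0.42831426] [-0.10508182  0.03054153 -0.07056196]
```

View pics/c14.png

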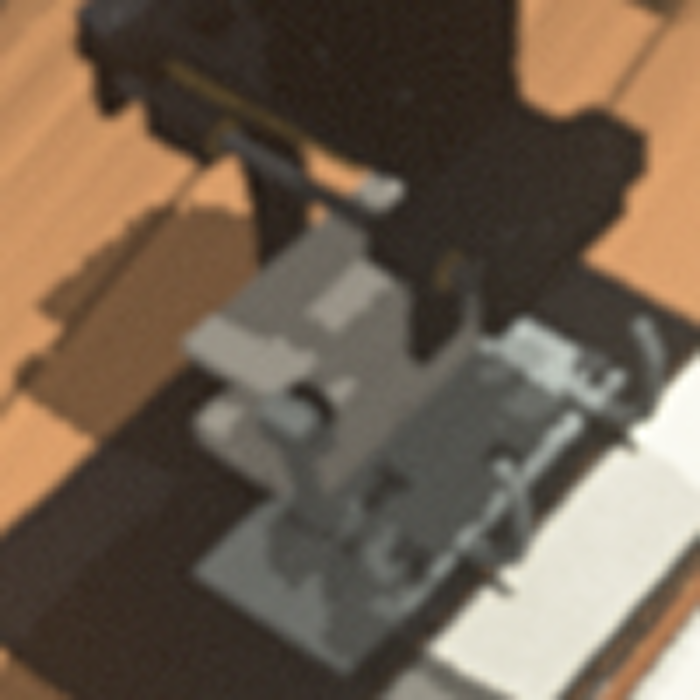

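The plate sits just above the post tips with no contact. I lower gently.

>>> send_rows(
  moves=[0, 0, 0, 0, 0, -0.3, -0.5, 0, 0, 0, 0, 0, -0.3, -0.5, 0, 0, 0, 0, 0, -0.3, -0.5, 0, 0, 0, 0, 0, 0, -0.5, 0, 0, 0, 0, 0, 0, -0.5],
)

```text
time_s: 13.35
position: [0.5478, 0.0458, 0.0427]
tcp_rot: [[0.17, 0.985, -0.001], [0.985, -0.17, -0.0], [-0.001, -0.001, -1.0]]
force: [0.0, 0.4, -0.4]
opening: 0.685
```

>>> send_rows(
  moves=[0, 0, 0, 0, 0, -0.2, -0.5, 0, 0, 0, 0, 0, -0.2, -0.5, 0, 0, 0, 0, 0, -0.2, -0.5, 0, 0, 0, 0, 0, 0, -0.5, 0, 0, 0, 0, 0, 0, -0.5],
)

```text
time_s: 13.85
position: [0.5478, 0.0458, 0.0368]
tcp_rot: [[0.17, 0.985, -0.001], [0.985, -0.17, -0.001], [-0.001, -0.001, -1.0]]
force: [-0.3, 0.5, -1.2]
opening: 0.683
```

Run:
```python
from rig import read_state
s=read_state(); print(s['position'],s['force'],s['moment'])
```

```text
[0.54784046 0.04577005 0.03677509] [-0.30562166  0.45214623 -1.21885988] [-0.09674195  0.12713856  0.01778737]
```

>>> send_rows(
  moves=[0, 0, 0, 0, 0, -0.2, -0.5, 0, 0, 0, 0, 0, -0.2, -0.5, 0, 0, 0, 0, 0, -0.2, -0.5, 0, 0, 0, 0, 0, 0, -0.5, 0, 0, 0, 0, 0, 0, -0.5],
)

```text
time_s: 14.35
position: [0.548, 0.0457, 0.0308]
tcp_rot: [[0.17, 0.985, -0.0], [0.985, -0.17, -0.001], [-0.001, -0.0, -1.0]]
force: [0.9, 0.0, 0.0]
opening: 0.682
```

Run:
```python
from geo import *
s=read_state(); print(s['position'],s['force'],s['moment'])
c=cap('side','s8'); crop(c,'c15',210,310,190,290,7)
```

```text
[0.54795947 0.04571555 0.03077067] [0.93271232 0.01313259 0.01668587] [-0.10904169 -0.00895486  0.05840776]
```

View pics/c15.png

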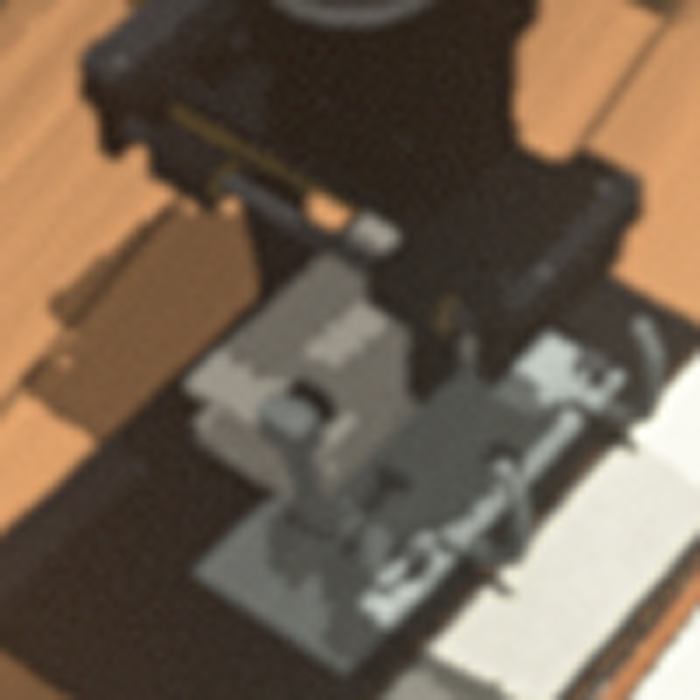

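>>> send_rows(
  moves=[0, 0, 0, 0, 0, -0.3, -0.5, 0, 0, 0, 0, 0, -0.3, -0.5, 0, 0, 0, 0, 0, -0.3, -0.5, 0, 0, 0, 0, 0, -0.2, -0.5, 0, 0, 0, 0, 0, 0, -0.5, 0, 0, 0, 0, 0, 0, -0.5],
)

```text
time_s: 15.0
position: [0.5479, 0.0457, 0.0197]
tcp_rot: [[0.17, 0.985, -0.0], [0.985, -0.17, -0.001], [-0.001, -0.0, -1.0]]
force: [0.9, -1.0, -0.9]
opening: 0.681
```

>>> send_rows(
  moves=[0, 0, 0, 0, 0, -0.2, -0.5, 0, 0, 0, 0, 0, -0.15, -0.5, 0, 0, 0, 0, 0, 0, -0.5, 0, 0, 0, 0, 0, 0, -0.5],
)

```text
time_s: 15.4
position: [0.548, 0.0458, 0.0163]
tcp_rot: [[0.17, 0.985, -0.0], [0.985, -0.17, -0.001], [-0.001, -0.0, -1.0]]
force: [0.7, -0.6, -0.3]
opening: 0.68
```

>>> send_rows(
  moves=[0, 0, 0, 0, 0, -0.1, -0.5, 0, 0, 0, 0, 0, 0, -0.5, 0, 0, 0, 0, 0, 0, 0.55, 0, 0, 0, 0, 0, 0, 0.65, 0, 0, 0, 0, 0, 0, 0.65, 0, 0, 0, 0, 0, 0, 0.65, 0, 0, 0, 0, 0, 0, 0.65, 0, 0, 0, 0, 0, 0, 0.65],
)

```text
time_s: 16.2
position: [0.5478, 0.0458, 0.0154]
tcp_rot: [[0.17, 0.985, -0.001], [0.985, -0.17, -0.0], [-0.001, -0.001, -1.0]]
force: [0.4, -0.5, 0.1]
opening: 0.826
```

Now up, and back toward -y for a clear view.

>>> send_rows(
  moves=[0, 0, 0, 0, 0, 0.5, 0.65, 0, 0, 0, 0, 0, 1.5, 0.65, 0, 0, 0, 0, 0, 2.5, 0.65, 0, 0, 0, 0, 0, 4, 0.65, 0, 0, 0, 0, 0, 4, 0.65, 0, 0, 0, 0, -3, 2, -0.5, 0, 0, 0, 0, -4, 0, -1, 0, 0, 0, 0, -4, 0, -1, 0, 0, 0, 0, -4, 0, -1, 0, 0, 0, 0, -4, 0, -1, 0, 0, 0, 0, -1, 0, -1, 0, 0, 0, 0, 0, 0, -1],
)

```text
time_s: 17.4
position: [0.5478, -0.1558, 0.1606]
tcp_rot: [[0.173, 0.985, -0.0], [0.985, -0.173, -0.001], [-0.001, 0.0, -1.0]]
force: [0.4, 0.0, -0.1]
opening: 0.276
```

Run:
```python
from geo import *
s=read_state(); print(s['position'],s['force'],s['opening'])
c=cap('side','s9'); crop(c,'c16',200,310,200,300,7)
d=cap('top','t9'); crop(d,'c17',200,310,180,290,6)
for y in(40,-40): print('tip in crop',(proj(c,F(0,y,52))[0]-[200,200]+.5)*7)
```

```text
[ 0.54780953 -0.15580591  0.16057189] [ 0.44938261  0.01604057 -0.14184922] 0.2762475513633071
tip in crop [394.41928535 321.95056145]
tip in crop [533.17038498 188.92491206]
```

View pics/c16.png

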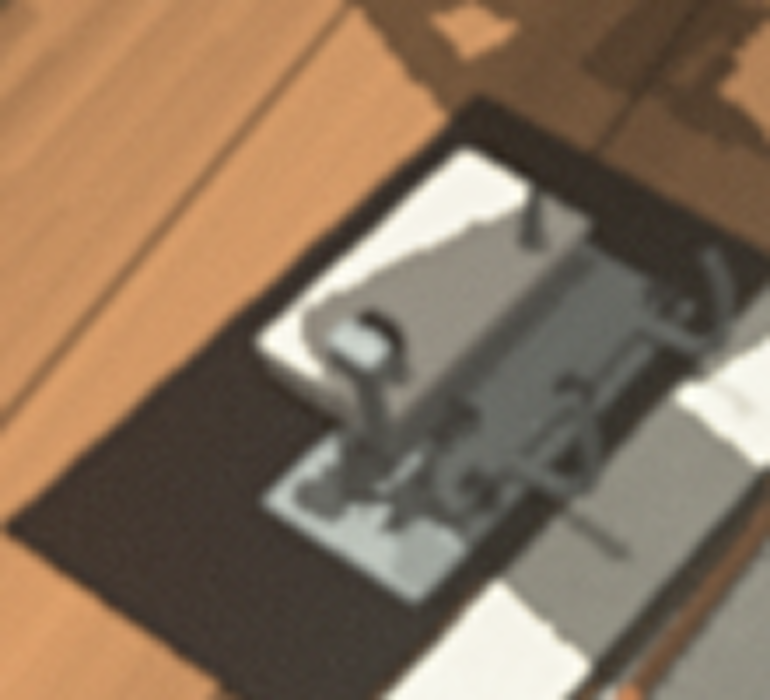

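View pics/c17.png

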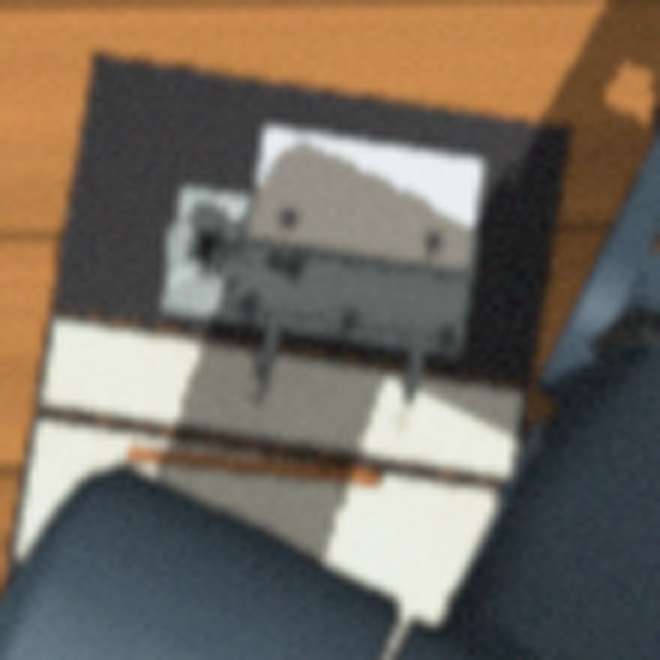

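>>> send_rows(
  moves=[4.3, -0.74, 0.2, -0.4, 2, 0, -1, 4.3, -0.74, 0, -0.4, 3.5, 0, -1, 4.3, -0.74, 0, -0.4, 3.5, 0, -1, 4.3, -0.74, 0, -0.4, 3.5, 0, -1, 4.3, -0.74, 0, -0.4, 3.5, 0, -1, 4.3, -0.74, 0, -0.4, 3.5, 0, -1, 4.3, -0.74, 0, -0.4, 3.5, 0, -1, 4.3, -0.74, 0, -0.5, 3.1, 0, -1, 0, 0, 0, 0, 0, 0, -1, 0, 0, 0, 0, 0, 0, -1],
)

```text
time_s: 18.5
position: [0.5142, 0.1081, 0.1603]
tcp_rot: [[0.135, 0.986, 0.094], [0.81, -0.165, 0.563], [0.571, 0.001, -0.821]]
force: [-0.9, -0.2, 0.5]
opening: 0.005
```

```bash
cat > tool.py <<'E'
from geo import *
def st():
    s=read_state(); p=s['position']; d=(p[:2]-O)*1e3; c,n=np.cos(YAW),np.sin(YAW)
    fx=c*d[0]+n*d[1]; fy=-n*d[0]+c*d[1]; z=s['tcp_rot'][:,2]; zy=-n*z[0]+c*z[1]
    phi=np.degrees(np.arctan2(zy,-z[2])); u=np.array([np.cos(np.radians(phi)),np.sin(np.radians(phi))])
    C=np.array([fy,p[2]*1e3])+9.5*u
    print('t',round(s['time_s'],2),'TCP file',[round(float(v),1) for v in(fx,fy,p[2]*1e3)],'phi',round(float(phi),1),'corner',C.round(1),'F',s['force'].round(1),'op',round(float(s['opening']),3),'zx',(c*z[0]+n*z[1]).round(3)); return s
def rows(pts): # list of (y,z) file mm
    for a,b in zip(pts,pts[1:]):
        d=np.array(b)-a; print((d[0]*.0169).round(2),(d[0]*.09856).round(2),(d[1]/10).round(2))
E
python3 - <<'E'
from tool import *
s=st(); print(s['joint_positions'])
c=load('s9')
for x,y in((-12,60),(48,60),(48,-60),(-12,-60)): print(x,y,'crop',((proj(c,F(x,y,25))[0]-[200,200]+.5)*7).round())
E
```

```text
t 18.5 TCP file [-26.2, 54.2, 160.3] phi 34.8 corner [ 62.  165.7] F [-0.9 -0.2  0.5] op 0.005 zx -0.002
[-20.60711553  30.80063459 107.44429183  41.70639535  57.35565549
 -39.15493483]
-12 60 crop [386. 423.]
48 60 crop [256. 341.]
48 -60 crop [463. 150.]
-12 -60 crop [590. 222.]
```

Plate corners at z = 25 mm match the picture within about 2 crop pixels, so it lies flat and seated. Now I come to the knob.

>>> send_rows(
  moves=[0, 0, 0, 0, -0.5, -2.5, -1, 0, 0, 0, 0.1, 0, -2.5, -1, 0, 0, 0, 0, 0, -1.5, -1, 0, 0, 0, 0, 0, -0.4, -1, 0, 0, 0, 0, 0, 0, -1],
)

```text
time_s: 19.0
position: [0.5163, 0.1015, 0.0913]
tcp_rot: [[0.136, 0.986, 0.096], [0.809, -0.167, 0.563], [0.571, 0.001, -0.821]]
force: [0.3, 0.1, 0.3]
opening: 0.005
```

Run:
```python
from tool import *
st(); c=cap('side','s10'); crop(c,'c18',200,310,180,280,7)
pts=[]
for th in np.arange(1.4,0.36,-.08):
    n=15; pts.append((75+66*np.cos(th)-n*np.sin(th),30+66*np.sin(th)+n*np.cos(th)))
print(np.round(pts,1).tolist()); rows(pts)
```

```text
t 19.0 TCP file [-23.1, 48.1, 91.3] phi 34.9 corner [55.9 96.7] F [0.3 0.1 0.3] op 0.005 zx -0.0
[[71.4, 97.6], [76.8, 97.7], [82.2, 97.3], [87.6, 96.5], [92.9, 95.3], [98.0, 93.6], [103.1, 91.6], [107.9, 89.2], [112.5, 86.3], [116.9, 83.2], [121.0, 79.6], [124.8, 75.8], [128.3, 71.7]]
0.09 0.53 0.01
0.09 0.53 -0.04
0.09 0.53 -0.08
0.09 0.52 -0.12
0.09 0.51 -0.16
0.08 0.49 -0.2
0.08 0.48 -0.24
0.08 0.46 -0.28
0.07 0.43 -0.32
0.07 0.41 -0.35
0.06 0.38 -0.38
0.06 0.35 -0.41
```

View pics/c18.png

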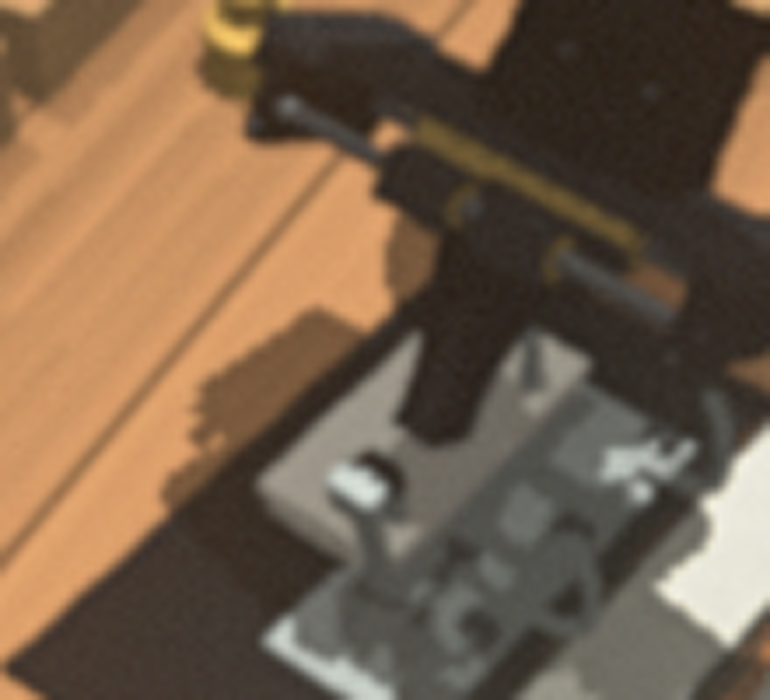

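>>> send_rows(
  moves=[0, 0, 0, -0.1, 0.55, 0, -1, 0, 0, 0, 0.09, 0.5, 0, -1, 0, 0, 0, 0.09, 0.4, 0.05, -1, 0, 0, 0, 0.09, 0.4, 0, -1, 0, 0, 0, 0.07, 0.4, 0, -1],
)

```text
time_s: 19.55
position: [0.5181, 0.1238, 0.092]
tcp_rot: [[0.135, 0.986, 0.096], [0.81, -0.166, 0.562], [0.57, 0.002, -0.822]]
force: [-3.9, -5.4, 1.0]
opening: 0.006
```

Run:
```python
from tool import *
st()
```

```text
t 19.55 TCP file [-25.0, 70.4, 92.0] phi 34.8 corner [78.2 97.4] F [-3.9 -5.4  1. ] op 0.006 zx -0.0
```

>>> send_rows(
  moves=[0, 0, 0, 0.09, 0.53, -0.04, -1, 0, 0, 0, 0.09, 0.53, -0.08, -1, 0, 0, 0, 0.09, 0.52, -0.12, -1, 0, 0, 0, 0.09, 0.51, -0.16, -1],
)

```text
time_s: 19.95
position: [0.5217, 0.1444, 0.0876]
tcp_rot: [[0.135, 0.986, 0.096], [0.811, -0.166, 0.561], [0.569, 0.002, -0.822]]
force: [-1.9, -5.3, -0.1]
opening: 0.005
```

Run:
```python
from tool import *
st()
```

```text
t 19.95 TCP file [-25.0, 91.3, 87.6] phi 34.7 corner [99.1 93. ] F [-1.9 -5.3 -0.1] op 0.005 zx 0.0
```

>>> send_rows(
  moves=[0, 0, 0, 0.08, 0.49, -0.2, -1, 0, 0, 0, 0.08, 0.48, -0.24, -1, 0, 0, 0, 0.08, 0.46, -0.28, -1],
)

```text
time_s: 20.25
position: [0.5245, 0.1593, 0.0806]
tcp_rot: [[0.136, 0.986, 0.097], [0.81, -0.167, 0.562], [0.571, 0.002, -0.821]]
force: [-0.9, -3.6, 1.0]
opening: 0.006
```

Run:
```python
from tool import *
st(); c=cap('side','s11'); crop(c,'c19',190,310,180,290,6)
```

```text
t 20.25 TCP file [-24.7, 106.4, 80.6] phi 34.8 corner [114.2  86.1] F [-0.9 -3.6  1. ] op 0.006 zx 0.001
```

View pics/c19.png

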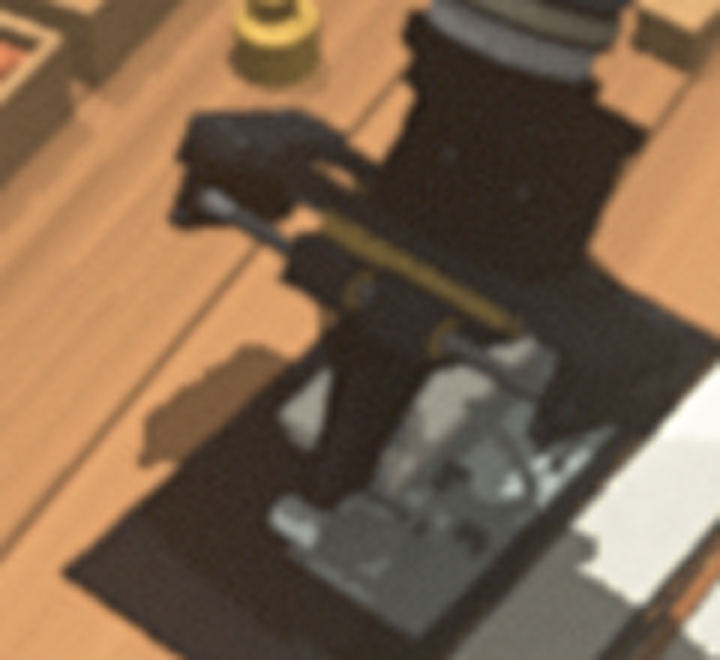

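The lever is part-way down (pad at (295,520)) with the tip on the knob. I continue.

>>> send_rows(
  moves=[0, 0, 0, 0.07, 0.43, -0.32, -1, 0, 0, 0, 0.07, 0.41, -0.35, -1, 0, 0, 0, 0.06, 0.38, -0.38, -1, 0, 0, 0, 0.06, 0.35, -0.41, -1],
)

```text
time_s: 20.7
position: [0.5268, 0.176, 0.0658]
tcp_rot: [[0.136, 0.986, 0.096], [0.809, -0.167, 0.564], [0.572, 0.001, -0.82]]
force: [0.3, -0.2, 1.3]
opening: 0.005
```

Run:
```python
from tool import *
st()
```

```text
t 20.7 TCP file [-25.4, 123.3, 65.8] phi 34.9 corner [131.1  71.2] F [ 0.3 -0.2  1.3] op 0.005 zx -0.001
```

>>> send_rows(
  moves=[-6.9, 1.18, 0, 0.06, 0.35, 0.4, -1, -6.9, 1.18, 0, 0.06, 0.35, 0.4, -1, -6.9, 1.18, 0, 0.06, 0.35, 0, -1, -6.9, 1.18, 0, 0.06, 0.35, 0, -1, -6.9, 1.18, 0, 0.06, 0.35, 0, -1, 0, 0, 0, 0, 0, 0, -1, 0, 0, 0, 0, 0, 0, -1],
)

```text
time_s: 21.4
position: [0.5276, 0.1933, 0.0726]
tcp_rot: [[0.164, 0.987, -0.002], [0.986, -0.163, 0.031], [0.031, -0.007, -1.0]]
force: [-0.4, -1.0, 0.1]
opening: 0.002
```

Run:
```python
from tool import *
st(); c=cap('side','s12'); crop(c,'c20',190,310,190,300,6)
```

```text
t 21.4 TCP file [-27.5, 140.5, 72.6] phi 1.7 corner [150.   72.9] F [-0.4 -1.   0.1] op 0.002 zx -0.007
```

View pics/c20.png

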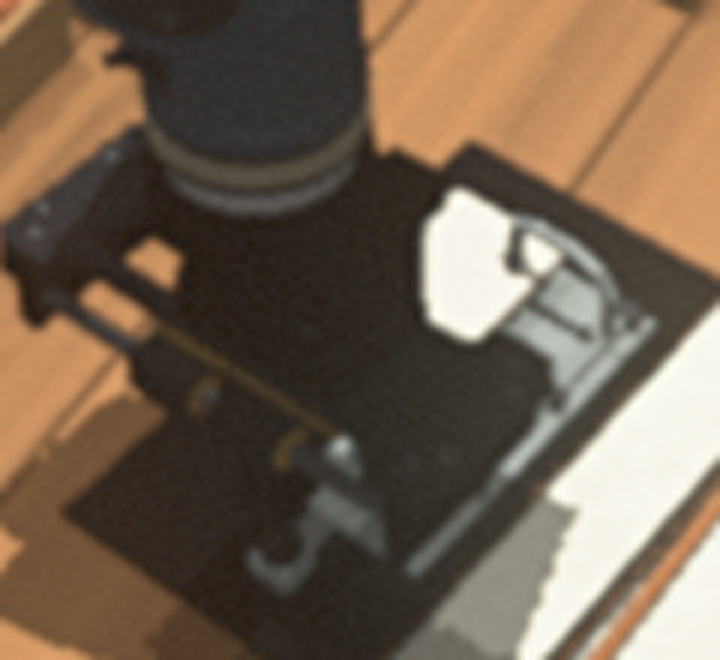

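Lever down, arch shut over the right post at (520,235). Now the firm press on the knob.

>>> send_rows(
  moves=[-1.7, 0.3, 0, 0.25, 0, -0.8, -1, 0, 0, 0, 0, 0, -0.8, -1, 0, 0, 0, 0, 0, -0.4, -1, 0, 0, 0, 0, 0, -0.2, -1, 0, 0, 0, 0, 0, -0.1, -1, 0, 0, 0, 0, 0, 0, -1],
)

```text
time_s: 22.05
position: [0.5311, 0.1917, 0.05]
tcp_rot: [[0.167, 0.986, -0.005], [0.986, -0.167, -0.0], [-0.001, -0.005, -1.0]]
force: [-0.5, -0.0, -0.2]
opening: 0.004
```

Run:
```python
from tool import *
st()
```

```text
t 22.05 TCP file [-23.8, 139.5, 50.0] phi -0.1 corner [149.  50.] F [-0.5 -0.  -0.2] op 0.004 zx -0.005
```

>>> send_rows(
  moves=[0, 0, 0, -0.05, 0.1, -0.1, -1, 0, 0, 0, 0, 0, -0.1, -1, 0, 0, 0, 0, 0, -0.1, -1, 0, 0, 0, 0, 0, 0, -1],
)

```text
time_s: 22.45
position: [0.5306, 0.1931, 0.0471]
tcp_rot: [[0.166, 0.986, -0.005], [0.986, -0.166, -0.0], [-0.001, -0.005, -1.0]]
force: [0.1, 0.7, 0.1]
opening: 0.004
```

>>> send_rows(
  moves=[0, 0, 0, 0, 0, -0.1, -1, 0, 0, 0, 0, 0, -0.1, -1, 0, 0, 0, 0, 0, 0, -1],
)

```text
time_s: 22.75
position: [0.5306, 0.193, 0.045]
tcp_rot: [[0.166, 0.986, -0.005], [0.986, -0.166, -0.0], [-0.001, -0.005, -1.0]]
force: [-0.8, 0.2, 0.2]
opening: 0.0
```

>>> send_rows(
  moves=[0, 0, 0, 0, 0, -0.1, -1, 0, 0, 0, 0, 0, -0.05, -1, 0, 0, 0, 0, 0, 0, -1],
)

```text
time_s: 23.05
position: [0.5308, 0.193, 0.0441]
tcp_rot: [[0.166, 0.986, -0.005], [0.986, -0.166, -0.0], [-0.001, -0.005, -1.0]]
force: [-1.0, -0.4, 5.0]
opening: 0.007
```

>>> send_rows(
  moves=[0, 0, 0, 0, 0, -0.05, -1, 0, 0, 0, 0, 0, 0, -1, 0, 0, 0, 0, 0, 0, -1],
)

```text
time_s: 23.35
position: [0.5308, 0.1931, 0.044]
tcp_rot: [[0.166, 0.986, -0.004], [0.986, -0.166, -0.0], [-0.001, -0.004, -1.0]]
force: [-1.4, -0.5, 7.0]
opening: 0.005
```

>>> send_rows(
  moves=[0, 0, 0, 0, 0, -0.05, -1, 0, 0, 0, 0, 0, -0.05, -1, 0, 0, 0, 0, 0, -0.05, -1, 0, 0, 0, 0, 0, 0, -1],
)

```text
time_s: 23.75
position: [0.5308, 0.1931, 0.0438]
tcp_rot: [[0.166, 0.986, -0.004], [0.986, -0.166, -0.0], [-0.001, -0.004, -1.0]]
force: [-2.8, -1.6, 16.1]
opening: 0.005
```

>>> send_rows(
  moves=[0, 0, 0, 0, 0, -0.05, -1, 0, 0, 0, 0, 0, -0.05, -1, 0, 0, 0, 0, 0, -0.05, -1, 0, 0, 0, 0, 0, 0, -1, 0, 0, 0, 0, 0, 0, -1],
)

```text
time_s: 24.25
position: [0.5309, 0.1931, 0.0435]
tcp_rot: [[0.166, 0.986, -0.004], [0.986, -0.166, -0.0], [-0.001, -0.003, -1.0]]
force: [-6.0, -1.0, 23.9]
opening: 0.006
```

The lever is firm on its stop at about 24 N. I back off and retreat.

>>> send_rows(
  moves=[0, 0, 0, 0, 0, 0.15, -1, 0, 0, 0, 0, 0, 0.3, -1, 0, 0, 0, 0, 0, 1, -1, 0, 0, 0, 0, 0, 3, -1, 0, 0, 0, 0, 0, 4, -1, 0, 0, 0, 0, 0, 4, -1, 0, 0, 0, -1, 3, 2, -1, 0, 0, 0, -2, 4, 0, -1, 0, 0, 0, -2, 4, 0, -1, 0, 0, 0, -2, 4, 0, -1, 0, 0, 0, -2, 4, 0, -1, 0, 0, 0, -2, 4, 0, -1, 0, 0, 0, 0, 0, 0, -1, 0, 0, 0, 0, 0, 0, -1],
)

```text
time_s: 25.65
position: [0.4198, 0.4237, 0.1844]
tcp_rot: [[0.164, 0.987, -0.005], [0.987, -0.164, -0.001], [-0.002, -0.005, -1.0]]
force: [0.4, 0.3, 0.6]
opening: 0.0
```

Run:
```python
from tool import *
st(); c=cap('side','s13'); d=cap('top','t13'); crop(c,'c21',200,310,205,300,7)
```

```text
t 25.65 TCP file [-172.8, 349.3, 184.4] phi -0.1 corner [358.8 184.4] F [0.4 0.3 0.6] op 0.0 zx -0.005
```

View pics/c21.png

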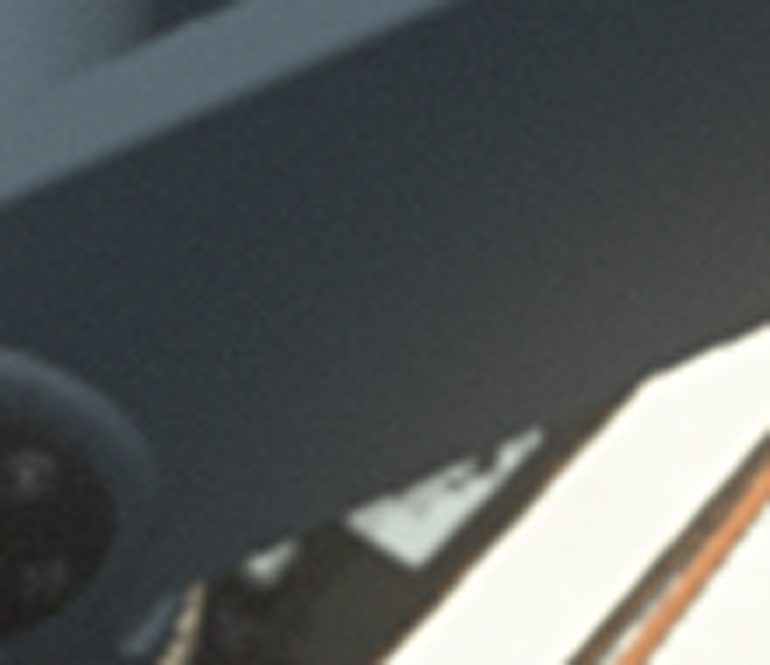

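View pics/t13.png

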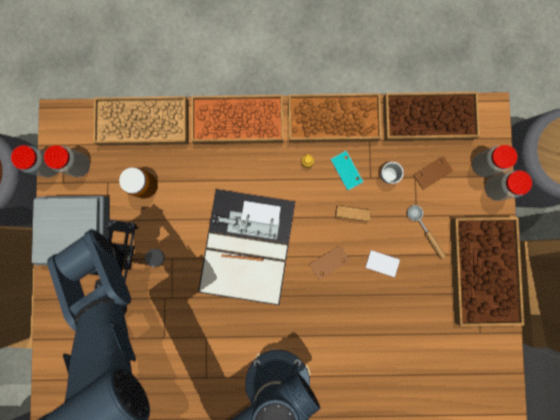

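>>> send_rows(
  moves=[0, 0, 3, -2, 1.5, 0.3, -1, 0, 0, 5, -2.5, 1.8, 0.3, -1, 0, 0, 5, -2.5, 1.8, 0.3, -1, 0, 0, 5, -2.5, 1.8, 0.3, -1, 0, 0, 5, -2.5, 1.8, 0.3, -1, 0, 0, 5, -2.5, 1.8, 0.3, -1, 0, 0, 5, -2.5, 1.8, 0.3, -1, 0, 0, 5, -2.5, 1.8, 0.3, -1, 0, 0, 5, -2.5, 1.8, 0.3, -1, 0, 0, 5, -2.5, 1.5, 0, -1, 0, 0, 0, 0, 0, 0, -1],
)

```text
time_s: 26.85
position: [0.1743, 0.5976, 0.2117]
tcp_rot: [[-0.623, 0.782, -0.004], [0.782, 0.623, -0.004], [-0.0, -0.005, -1.0]]
force: [0.3, -0.5, 0.1]
opening: 0.004
```

Run:
```python
from tool import *
st(); c=cap('side','s14'); d=cap('top','t14')
a=cv2.resize(c['pixels'][205:300,200:310],None,fx=5,fy=5,interpolation=cv2.INTER_CUBIC)
cv2.imwrite('pics/c22.png',a[:,:,::-1]); crop(d,'c23',200,310,180,300,5)
t0=load('top0')
df=np.abs(cv2.GaussianBlur(d['pixels'],(3,3),0).astype(int)-cv2.GaussianBlur(t0['pixels'],(3,3),0)).max(-1)>45
n,l,S,_=cv2.connectedComponentsWithStats(df.astype(np.uint8)); print([x[:5].tolist() for x in S[1:] if x[4]>8])
for x,y in((-12,60),(48,60),(48,-60),(-12,-60)): print(x,y,((proj(c,F(x,y,25))[0]-[200,205]+.5)*5).round())
```

```text
t 26.85 TCP file [-444.2, 479.1, 211.7] phi -0.2 corner [488.6 211.7] F [ 0.3 -0.5  0.1] op 0.004 zx -0.003
[[243, 201, 4, 4, 10], [334, 201, 39, 23, 782], [71, 281, 15, 14, 102], [63, 298, 18, 22, 234], [105, 300, 4, 5, 15], [109, 305, 9, 11, 59], [30, 315, 37, 37, 538], [89, 322, 22, 17, 149], [26, 335, 12, 11, 76], [144, 340, 8, 19, 36], [12, 342, 10, 7, 49], [59, 345, 22, 22, 292], [74, 366, 5, 7, 21], [0, 368, 42, 29, 187], [42, 372, 23, 21, 236], [7, 386, 10, 9, 50], [0, 391, 10, 15, 86], [53, 395, 10, 25, 102], [26, 400, 11, 3, 27]]
-12 60 [276. 277.]
48 60 [183. 219.]
48 -60 [331.  82.]
-12 -60 [421. 133.]
```

View pics/c22.png

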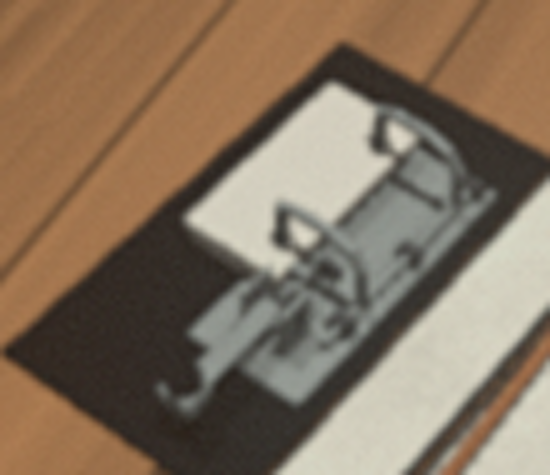

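View pics/c23.png

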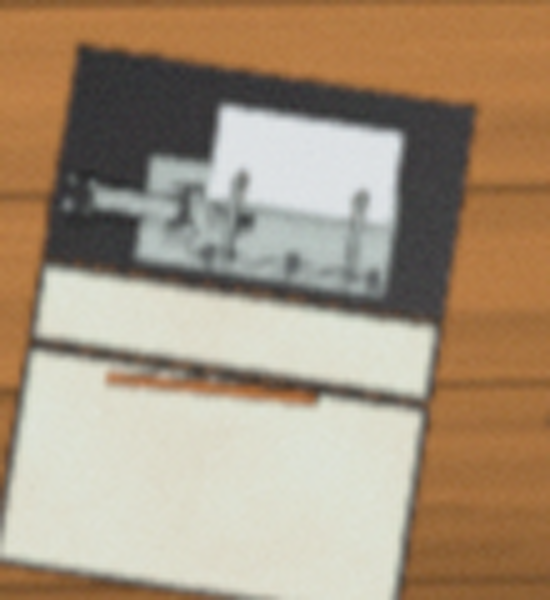

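The plate lies flat, with its corner at (183,219) where predicted. Both arches are shut over the posts and the lever is down. The image difference shows only the plate and the robot changed, and the pencil has not moved.

```bash
python3 -c "
from rig import hand_in; print(hand_in())"
```

```text
the job is handed in; nothing more can be done
None
```

The job is done and handed in after about 27 s of the 72 s allowed; the rig reports no verdict.

- **Opening:** I gripped the lever pad by its sides, lifted it along its arc and let go above the toggle point. The pictures showed the lever upright and the arches swung clear.
- **Plate:** I took the white two-holed plate off the carton and lowered it over both posts without any noticeable contact force (under 2 N). I released it about 1 mm above the pile. Its visible corners match a plate lying flat on the pile at the seat.
- **Closing:** I pushed the lever over by its knob until it dropped home. I then pressed straight down in small steps until it stopped moving at about 24 N, and backed off.
- **Last checks:** The side and top pictures show the lever down and both arches shut over the posts. Comparing the top view before and after, only the plate and the robot changed, so the bystanders are where they were. The robot stands clear. No check failed.

The top and side cameras disagreed by 1 to 2 mm on the file and the plate, which is within the calibration tolerance.

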